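# Snap the cordless hardness probes back into their charging stand

### The job

Put both cordless hardness probes back in the sloping charging stand, the long probe in the long carrier and the short one in the short carrier; the carriers slide along the rail, so find by sight or touch where they stand. Press each probe sideways into its two spring clips, square to the slope, until both snap over its waists and it lies fully home, then let go. Do not lean hard on the stand, and leave the test block, specimen and oil bottle alone.

Things in the scene. Friction and masses are not known exactly. Their poses are not given: they have to be found in the camera images.
- rack: Fixed grey charging stand, a wedge 135 (x) x 476 (y) x 92 mm high; its deck slopes up at 32 degrees, low edge (x = -60, z = 25 mm) to the robot, 115 mm long. A rail 44 mm wide, 8 mm thick, runs along it and bears two clip carriers. Origin: on the underside, 75 mm behind its front; x to its high back, y along the rail, z up. More than 160 N on it breaks it.
- long_bay (a point): Mid travel of the long carrier, a plate with two spring clips 58 mm either side of its middle. The carrier itself stands up to 18 mm off this point along y, NOT reported; friction holds it (15 N). The point is at the height of a home probe's axis, 94 mm above the bench. x up the slope, y along the rail, z square out of the slope: press along -z. The carrier plate is at z = -21 mm.
- short_bay (a point): Mid travel of the short carrier: as long_bay, with its clips 40 mm either side of the carrier's middle; 218 mm along the rail's +y from long_bay. The carriers are independent. Between a carrier's clips only a low contact block (10 x 34 mm, top at z = -13 mm) stands on it, so there is room for fingers round the grip.
- long_rail (a point): Point on the rail's upper face under long_bay (z = -24 mm there); same axes. A clip: hard floor 16 x 12 mm (at z = -8 mm of the bay point) between two steel jaws 12 mm wide along y, hinged at the foot (x = -10 and +10 mm), sprung inward: hooks at z = +8 to +11 leave an 11 mm gap; above them a flare opens to 25 mm at z = +22 mm.
- short_rail (a point): The same point under short_bay. Working of a clip: a 16 mm waist pressed in along -z spreads the jaws (hardest at the hooks, 15 to 30 N for both clips; it may slip in the grip), slides down with a few N and is snapped in only once it is on the floor, within about 1 mm; short of that it sticks half-way. Both ends must go home; then the floor is a hard stop.
- long_probe: Loose, lying on the bench, 0.14 to 0.28 kg: black grip 24 x 24 mm, 97 mm long; aluminium waists 16 x 16 mm, 19 mm long, centred 58 mm either side of the middle (3.5 mm to spare each way in a clip); grey end caps 22 x 22 mm out to 85 mm; a 16 mm round steel nose on the -y end. Origin: middle of the underside; y along its length, z up. Any flat may face the floor, nose either way.
- long_probe_mid (a point): The middle of the long probe on its axis, 12 mm above its underside; same axes as the probe.
- short_probe: Loose, lying on the bench, 0.1 to 0.21 kg: like the long probe, but its grip is 61 mm long, its waists (19 mm long) are centred 40 mm either side of the middle and its end caps reach 62 mm, then the nose. Origin: middle of the underside; y along its length, z up.
- short_probe_mid (a point): The middle of the short probe on its axis, 12 mm above its underside; same axes as the probe.
- test_block: Bystander: loose steel reference block, a disc 64 mm across, 12 mm high; origin at the centre of its underside.
- specimen: Bystander: loose black moulded specimen, a disc 30 mm across, 18 mm high; origin at the centre of its underside.
- oil_bottle: Bystander: small amber bottle, 40 mm across, 70 mm high, beyond the rail; origin at the centre of its underside.
There are look-alikes about, which are no part of the job. Leave any pink look-alike of the long_probe alone.

How it is judged (in metres and radians):
At the end, for the whole second after the job is handed in: Each probe lies snapped in its own carrier, at rest: its middle within 1.6 mm of the bay point square to the slope (under the hooks), 2.5 mm up or down the slope and 24 mm along the rail, in line with the rail to 0.03 rad. Test block, specimen and bottle within 20 mm of their start (z of long_probe_mid in the frame of long_bay between -0.0016 and 0.0016 m and x of long_probe_mid in the frame of long_bay between -0.0025 and 0.0025 m and y of long_probe_mid in the frame of long_bay between -0.024 and 0.024 m and angle between the y axis of long_probe_mid and the y axis of long_bay, either way round below 0.03 rad and linear speed of each of long_probe, short_probe below 0.01 m/s and angular speed of each of long_probe, short_probe below 0.05 rad/s and z of short_probe_mid in the frame of short_bay between -0.0016 and 0.0016 m and x of short_probe_mid in the frame of short_bay between -0.0025 and 0.0025 m and y of short_probe_mid in the frame of short_bay between -0.024 and 0.024 m and angle between the y axis of short_probe_mid and the y axis of short_bay, either way round below 0.03 rad and distance of each of test_block, specimen, oil_bottle from where it was at the start of the episode below 0.02 m); the robot touches nothing.
It fails at once if the stand is leaned on with more than 160 N (contact force between rack and anything else above 160 N).
It fails at once if the test block is knocked away: moved more than 20 mm (distance of test_block from where it was at the start of the episode above 0.02 m).
It fails at once if the specimen is knocked away: moved more than 20 mm (distance of specimen from where it was at the start of the episode above 0.02 m).
It fails at once if the oil bottle is knocked away: moved more than 20 mm (distance of oil_bottle from where it was at the start of the episode above 0.02 m).
It also fails if it takes over 72 s, if anything falls off the work surface, if the arm or the gripper's body presses on something with over 40 N, if the wrist force passes 120 N, or if a joint passes its speed limit or range.

### The arm

A 6-joint arm with a two-finger parallel gripper is mounted at the origin on the work surface. World frame = base frame: x ahead of the robot, y to its left, z up, the work surface at z = 0. Lengths are in mm, angles in rad, forces in N, time in s.
With the tool pointing down it reaches from about 325 to 900 mm from the base axis. Payload 3.5 kg.
Tool frame: the origin (TCP) lies where the fingers leave the gripper's body, on its centre line; the fingertips stand 73 mm ahead of it and the grasp point (between the pads) lies 54 mm ahead of it (arm.tcp_to_tips is the z of the fingertips in the tool frame, in mm); z points along the fingers, y is the line along which they close (so a half turn about z gives the same grasp; the last joint's range is limited). The gripper opens to 85 mm and grips with 20 to 120 N. Pads are 22 mm wide; open, the fingers measure 114 mm over their backs; the gripper's body (76 mm by 85 mm) begins 54 mm behind the grasp point. The pads swing forward as they close: fully open they stand 13 mm farther back than shut.
Start: joints at [-1.239, 0.276, -0.026, 1.268, 0, 1.467], TCP at [263.256, -566.849, 303.913] pointing down, gripper open.
Joint ranges: [-3.12, 3.12], [-0.85, 1.88], [-1.08, 1.24], [-1.95, 2.15], [-1.57, 1.53], [-3.14, 3.14]. Speed limits (rad/s): [2.57, 2.57, 3.14, 3.14, 3.14, 3.14].

### API

Orientations are given as a rotation vector (axis times angle).
In Python, from station import arm, camera gives the robot as it stands.
- The arm moves only by the tool jog_arm, never from a script. Its argument "plan" is a list of rows, each a list of 7 numbers: the finger opening in m, from 0 to 0.0854, then the shift along the tool's x, y, z in m, then the turn, a rotation vector about the tool's x, y, z in rad. A call has 1 to 20 rows; each row shifts and turns the commanded pose from where the row before left it, along the tool's axes as they then stand; what a row does not reach is not made up. A row lasts 1/12 s, in which the tool goes at most 41.7 mm and 7.16 degrees, less where a joint would pass 70% of its speed; a pose out of reach is approached as far as the arm can. A call with a gripper value outside its range is refused whole. The fingers move at their own pace and stop on an object; "grip_force" is the grip in N (left out, the last holds). Time passes only in rows, so rows that do not move let the fingers close. It gives the time, the measured TCP pose, the force, the opening and the grip force at its end, in the units of the state.
- arm.read_state(): the state, without advancing time (a new reading comes with each control period).
- camera(name): name is "side" or "top"; returns a dict with "img" (420x560x3 uint8, blue, green, red), "K" (3x3 intrinsics, pixels), "distortion" ([k1, k2, p1, p2, k3] as OpenCV has them; the pictures are not rectified), "R" (3x3) and "t" (3): a world point X has camera coordinates R X + t. Camera axes: x right, y down, z forward; pixel columns grow to the right and rows downward; lengths in mm; the calibration is good to about 2 mm. A picture is of the moment at which its call begins. There is no depth.
- arm.hand_in(): hands the job in; it is judged then, once.
The state is a dict: "time_s": time; "joint_pos": joint angles; "dq": joint speeds; "joint_torque": joint torques, N m; "eef_pos": TCP position; "eef_rot": TCP orientation; "wrist_force": force on the tool from outside, world axes, zero at the start; "torque": the same for the moment, N m; "grip_width": finger opening in mm; "finger_force": force on a finger pad.
Only numpy, scipy, OpenCV 4.12 (cv2) and the standard library are available. Lean on these libraries where they do the work, as an engineer would, in place of code of your own. Each camera call takes 0.05 s, during which the arm holds its last target. There are 200 camera calls.

## Working session

There is one attempt and no reset: what is moved stays moved. The work goes in short steps, Python scripts to look and compute and a tool call to move; the robot and the scene stay as the last step left them, time stands still between calls to the robot, and variables do not carry over. Pictures are saved under pics/ and viewed, at most 13 in all, crops included, and the job is handed in when it is done.

Besides the shell and the picture viewer there is one more tool, called after "Call:" as name([rows], argument=value, ...), one row to a line, values as JSON. jog_arm: Moves the arm, as the interface text tells. Its arguments: {"type":"object","properties":{"plan":{"type":"array"},"grip_force":{"type":"number"}},"required":["plan"]}

```bash
ls; mkdir -p pics; python3 - <<'E'
from station import arm,camera
import cv2,numpy as np
for n in("top","side"):
    c=camera(n);cv2.imwrite(f"pics/{n}0.png",c["img"]);np.savez(f"pics/{n}0.npz",**c)
    print(n,c["K"],c["distortion"],c["R"],c["t"])
print(arm.read_state())
E
```

```text
pics
top [[546.14659168   0.         279.53646316]
 [  0.         546.14659168 207.52211481]
 [  0.           0.           1.        ]] [0.07425603 0.         0.         0.         0.        ] [[-0.00798754 -0.99995836 -0.00441236]
 [-0.97662083  0.0087489  -0.21479107]
 [ 0.21482073  0.00259355 -0.97665005]] [ -11.84916019  581.16956486 1025.00074587]
side [[416.07763904   0.         275.24644858]
 [  0.         416.07763904 210.75299611]
 [  0.           0.           1.        ]] [-0.01306157  0.          0.          0.          0.        ] [[-0.97608125 -0.21641102  0.02077638]
 [-0.12848891  0.49714367 -0.85810184]
 [ 0.17537385 -0.84024666 -0.51305903]] [578.16999767 140.6601243  917.14357646]
{'time_s': 0.1, 'joint_pos': array([-1.23940309e+00,  2.77089454e-01, -2.77260397e-02,  1.26801575e+00,
        1.07762813e-05,  1.46741004e+00]), 'dq': array([ 0.00021104, -0.00041777,  0.00169645, -0.00014623,  0.0023336 ,
       -0.00060598]), 'joint_torque': array([ 1.24781305e-03, -4.46708250e+01,  2.96129161e+01,  8.44377209e-03,
       -3.09422921e-05,  3.83617937e-07]), 'eef_pos': array([ 263.07603824, -566.32426673,  302.85952228]), 'eef_rot': array([-3.06567603e+00, -6.77147267e-01,  3.46575225e-04]), 'wrist_force': array([-0.6562764 ,  0.30608314,  0.56178922]), 'torque': array([-0.0004534 , -0.00240816, -0.00717062]), 'finger_force': 0.0, 'grip_width': 84.74186555943767}
```

View pics/top0.png

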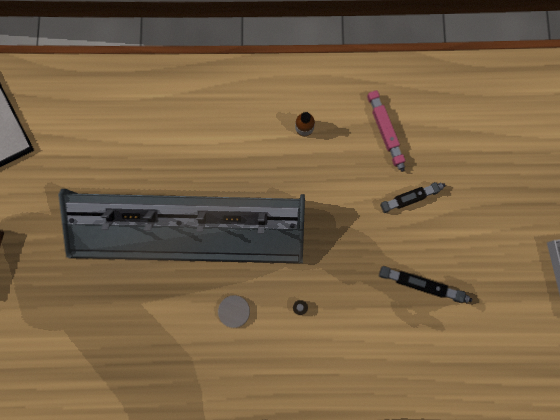

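View pics/side0.png

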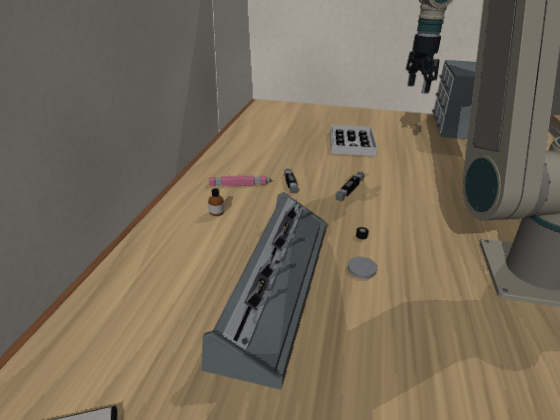

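The top view shows the long probe at (427,284) with its nose at (472,299), and the short probe at (412,198) with its nose at (443,186). The pink look-alike is at (387,130). The only thing that fits "long probe" is the black one at (427,284), because pink is excluded. The carriers are at about (232,218) for the long one and (130,216) for the short one. The block is at (234,311), the specimen at (300,307) and the bottle at (305,123). I'll take crops to confirm.

```bash
python3 - <<'E'
import cv2,numpy as np
i=cv2.imread("pics/top0.png")
a=cv2.resize(i[172:312,370:482],None,fx=4.2,fy=4.2,interpolation=cv2.INTER_CUBIC)
cv2.imwrite("pics/c1.png",a)
a=cv2.resize(i[180:270,55:315],None,fx=3,fy=3,interpolation=cv2.INTER_CUBIC)
b=cv2.resize(i[195:240,90:285],None,fx=4,fy=4,interpolation=cv2.INTER_CUBIC)
cv2.imwrite("pics/c2.png",np.vstack([a,np.clip(b.astype(float)*2,0,255).astype('uint8')]))
E
```

```text
(no output)
```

View pics/c1.png

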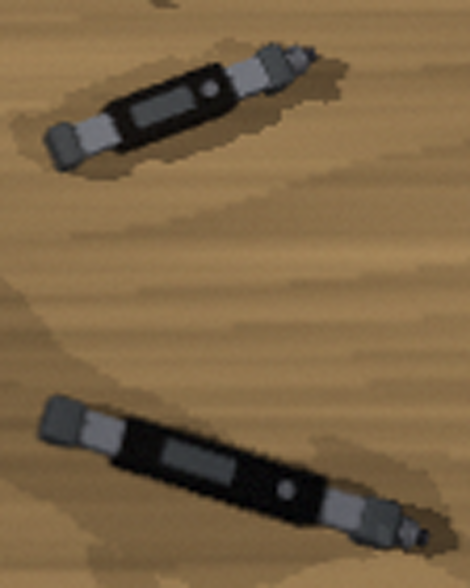

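View pics/c2.png

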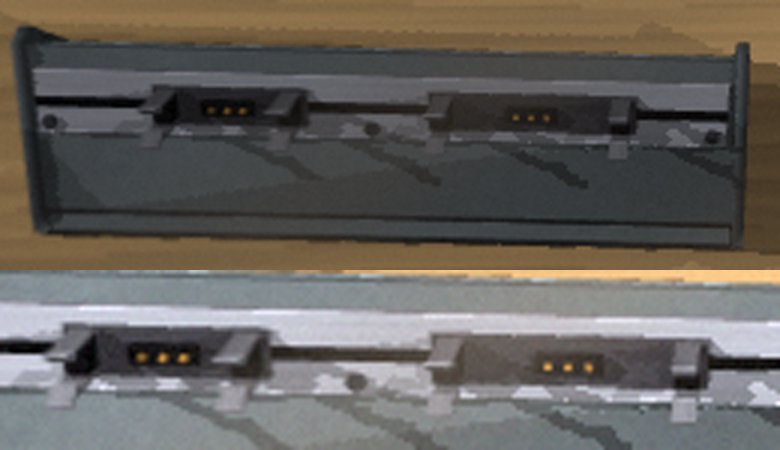

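The crops confirm the two dark probes (the pink one is separate). The short grip is centred at crop (172,107) and the long grip at (218,472). The carriers' contact pins are at crop-2 (568,367) for the long one and (163,357) for the short one, with the clips symmetric about them.

```bash
cat > h.py <<'E'
import numpy as np,cv2
from scipy.spatial.transform import Rotation as Ro
def ray(c,px):
    u=cv2.undistortPoints(np.array([[px]],float),c["K"],c["distortion"])[0,0]
    R=c["R"];return -R.T@c["t"],R.T@np.array([u[0],u[1],1])
def w(c,px,z):
    o,d=ray(c,px);return o+d*(z-o[2])/d[2]
def proj(c,X):
    return cv2.projectPoints(np.array(X,float).reshape(-1,1,3),cv2.Rodrigues(c["R"])[0],c["t"],c["K"],c["distortion"])[0][:,0]
def go(st,g,psi,tilt=0,ahead=54):
    """grasp point g (mm), tool x at heading psi, tool tilted forward about tool x; prints TCP-frame shift (now-axes) and the turn"""
    x=np.array([np.cos(psi),np.sin(psi),0]);f=np.array([np.sin(psi),-np.cos(psi),0])
    z=f*np.sin(tilt)+np.array([0,0,-np.cos(tilt)]);R=np.c_[x,np.cross(z,x),z]
    R0=Ro.from_rotvec(st["eef_rot"]).as_matrix();t=np.array(g)-ahead*z
    d=t-st["eef_pos"]
    print("tcp target",t.round(1),"\nshift in present axes mm",(R0.T@d).round(2),"\nturn",Ro.from_matrix(R0.T@R).as_rotvec().round(4),
     "\nshift in new axes",(R.T@d).round(2))
E
python3 - <<'E'
from h import *
c=dict(np.load("pics/top0.npz"));s=dict(np.load("pics/side0.npz"))
q=lambda a,b:(370+a/4.2-.4,172+b/4.2-.4)
for n,m,a,b in(("long",(218,472),(62,420),(382,524)),("short",(172,107),(67,147),(277,66))):
    A=w(c,q(*a),23);B=w(c,q(*b),23);d=A-B
    print(n,"mid",w(c,q(*m),22),"capmid",(A+B)/2,"caplen",np.linalg.norm(d),"psi",np.arctan2(d[1],d[0]))
r=lambda a,b:(90+a/4-.4,195+b/4-.4);e=lambda a,b:(55+a/3-.3,180+b/3-.3)
L=w(c,r(568,367),83);S=w(c,r(163,357),83);d=S-L
print("pins",L,S,"ang",np.arctan2(d[1],d[0]))
print("clips L",[w(c,r(*p),83)[:2] for p in((447,365),(690,365))])
a,b=w(c,e(80,211),25),w(c,e(728,228),25);print("low edge",a,b,np.arctan2(*(a-b)[[1,0]]),np.linalg.norm(a-b))
print("rail lower edge ang",*[w(c,e(*p),75) for p in((60,131),(700,149))])
print("side px of pins",proj(s,[L,S]))
i=cv2.imread("pics/side0.png")
a=cv2.resize(i[195:345,225:310],None,fx=4,fy=4,interpolation=cv2.INTER_CUBIC)
b=cv2.resize(i[165:205,275:375],None,fx=4,fy=4,interpolation=cv2.INTER_CUBIC)
o=np.zeros((600,750,3),np.uint8);o[:600,:340]=np.clip(a*1.5,0,255);o[:160,345:745]=b;cv2.imwrite("pics/c3.png",o)
E
```

```text
long mid [ 431.53801841 -298.35289425   22.        ] capmid [ 431.71154307 -299.28276659   23.        ] caplen 154.7225142201613 psi 1.2467602021356639
short mid [ 609.77648988 -287.65364607   22.        ] capmid [ 609.82834809 -287.48536181   23.        ] caplen 112.02524439125524 psi 1.935257717829166
pins [424.80233615  75.08165566  83.        ] [431.77305807 265.77944474  83.        ] ang 1.5342588308062213
clips L [array([426.35171295, 132.23201946]), array([425.18633297,  17.39047807])]
low edge [505.41055374 382.84047451  25.        ] [489.32261227 -51.94019272  25.        ] 1.5338107699951538 435.07821188972423
rail lower edge ang [550.50953419 381.03252701  75.        ] [534.61793503 -33.04213848  75.        ]
side px of pins [[345.19411741 235.24882549]
 [332.96963425 294.30285101]]
```

View pics/c3.png

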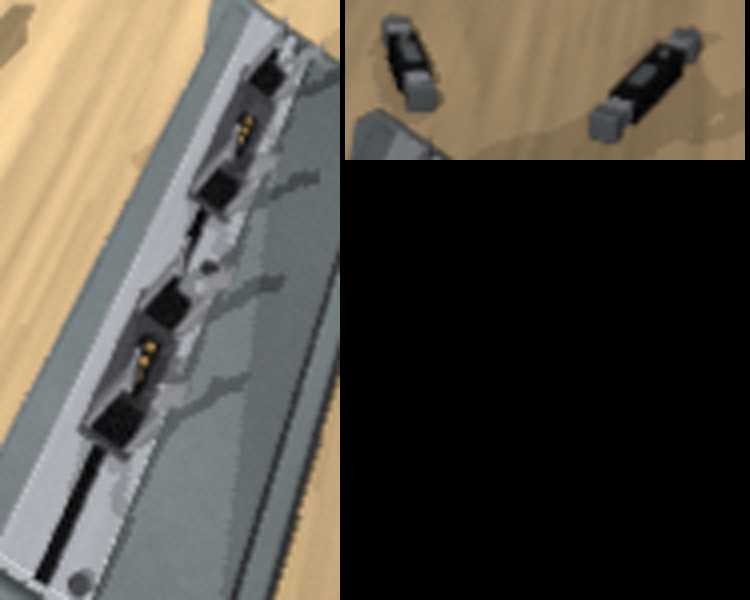

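The side crop shows the long carrier's pins at (245,133) and the short one's at (147,356), and both probes. I forgot the 270-row stack offset in crop 2, so I'm redoing the pins.

```bash
python3 - <<'E'
from h import *
from station import arm
c=dict(np.load("pics/top0.npz"));s=dict(np.load("pics/side0.npz"))
r=lambda a,b:(90+a/4-.4,195+(b-270)/4-.4);q=lambda a,b:(225+a/4-.4,195+b/4-.4)
def tri(p,k):
    (o1,d1),(o2,d2)=ray(c,p),ray(s,k);d1/=np.linalg.norm(d1);d2/=np.linalg.norm(d2)
    t=np.linalg.lstsq(np.c_[d1,-d2],o2-o1,rcond=None)[0];a,b=o1+t[0]*d1,o2+t[1]*d2;return (a+b)/2,np.linalg.norm(a-b)
n=np.array([np.cos(1.534-np.pi/2),np.sin(1.534-np.pi/2),0])
for nm,p,k in(("L",(568,367),(245,133)),("S",(163,357),(147,356))):
    P=w(c,r(*p),83);print(nm,"pins",P,"tri",tri(r(*p),q(*k)),"bay-height carrier mid",P-n*13*np.sin(.5585)+[0,0,11])
for p in((447,348),(688,352),(80,345),(248,352)):print(w(c,r(*p),94))
q2=lambda a,b:(275+(a-345)/4-.4,165+b/4-.4);q1=lambda a,b:(370+a/4.2-.4,172+b/4.2-.4)
print("long grip centre tri",tri(q1(218,472),q2(644,78)),"short",tri(q1(172,107),q2(410,60)))
go(arm.read_state(),[431.5,-298.5,21],1.247)
E
```

```text
L pins [554.94431189  76.63150741  83.        ] tri (array([554.23614721,  76.65925471,  82.15112084]), np.float64(1.7220224607000882)) bay-height carrier mid [548.0600837   76.88493611  94.        ]
S pins [561.73525456 272.72191345  83.        ] tri (array([560.20409088, 271.74633291,  86.13469744]), np.float64(1.7392732011191223)) bay-height carrier mid [554.85102637 272.97534215  94.        ]
[562.62488114 133.96644482  94.        ]
[559.60299929  17.86115566  94.        ]
[565.72783061 309.34907194  94.        ]
[561.5422116  229.26376203  94.        ]
long grip centre tri (array([ 432.7062261 , -299.48223696,   17.70212553]), np.float64(1.676415859511397)) short (array([ 609.84759048, -289.25706272,   15.39329734]), np.float64(2.9226604969138865))
tcp target [ 431.5 -298.5   75. ] 
shift in present axes mm [ 265.51 -171.5   228.27] 
turn [-0.0018 -0.001  -0.8122] 
shift in new axes [307.49  74.46 227.86]
```

Call:
jog_arm([
  [0.0854,0,0,0,0,0,-0.116],
  [0.0854,0,0,0,0,0,-0.116],
  [0.0854,0,0,0,0,0,-0.116],
  [0.0854,0,0,0,0,0,-0.116],
  [0.0854,0,0,0,0,0,-0.116],
  [0.0854,0,0,0,0,0,-0.116],
  [0.0854,0,0,0,0,0,-0.116],
  [0.07,0.0256,0.0062,0.0133,0,0,0],
  [0.06,0.0256,0.0062,0.0133,0,0,0],
  [0.06,0.0256,0.0062,0.0133,0,0,0],
  [0.06,0.0256,0.0062,0.0133,0,0,0],
  [0.06,0.0256,0.0062,0.0133,0,0,0],
  [0.06,0.0256,0.0062,0.0133,0,0,0],
  [0.06,0.0256,0.0062,0.0133,0,0,0],
  [0.06,0.0256,0.0062,0.0133,0,0,0],
  [0.06,0.0256,0.0062,0.0133,0,0,0],
  [0.06,0.0256,0.0062,0.0133,0,0,0],
  [0.06,0.0256,0.0062,0.0133,0,0,0],
  [0.06,0.0256,0.0062,0.0133,0,0,0],
])

```text
time_s: 1.68
eef_pos: [431.8, -297.9, 143.4]
eef_rot: [-2.55, -1.834, 0.0]
wrist_force: [0.3, 0.3, 0.4]
grip_width: 60.0
finger_force: 0.0
```

```bash
python3 - <<'E'
from h import *
from station import arm
s=arm.read_state();print(s["joint_pos"],s["grip_width"],s["time_s"],arm.tcp_to_tips)
go(s,[431.5,-298.5,21],1.247)
E
```

```text
[-7.27165460e-01  2.41775443e-01 -4.40335577e-01  8.89353442e-01
  1.32504205e-08  1.16774406e+00] 59.96430191900965 1.6833 72.6
tcp target [ 431.5 -298.5   75. ] 
shift in present axes mm [-6.900e-01 -5.000e-02  6.838e+01] 
turn [-0.0006 -0.0003 -0.0003] 
shift in new axes [-0.68 -0.09 68.38]
```

Call:
jog_arm([
  [0.06,0,0,0.017,0,0,0],
  [0.06,0,0,0.017,0,0,0],
  [0.06,0,0,0.017,0,0,0],
  [0.06,0,0,0.017,0,0,0],
  [0.06,0,0,0,0,0,0],
  [0.04,0,0,0,0,0,0],
  [0.03,0,0,0,0,0,0],
  [0.015,0,0,0,0,0,0],
  [0.015,0,0,0,0,0,0],
  [0.015,0,0,0,0,0,0],
  [0.015,0,0,0,0,0,0],
  [0.015,0,0,0,0,0,0],
  [0.015,0,0,0,0,0,0],
  [0.015,0,0,-0.02,0,0,0],
  [0.015,0,0,-0.03,0,0,0],
  [0.015,0,0,-0.03,0,0,0],
  [0.015,0,0,-0.03,0,0,0],
  [0.015,0,0,-0.03,0,0,0],
  [0.015,0,0,0,0,0,0],
], grip_force=90)

```text
time_s: 3.27
eef_pos: [434.4, -301.8, 222.8]
eef_rot: [2.541, 1.827, 0.004]
wrist_force: [1.4, -0.4, -1.1]
grip_width: 22.1
finger_force: 88.9
```

```bash
python3 - <<'E'
from h import *
from station import arm,camera
s=arm.read_state();print(s["joint_pos"],s["grip_width"],s["time_s"])
for n in("top","side"):
    c=camera(n);cv2.imwrite(f"pics/{n}1.png",c["img"]);np.savez(f"pics/{n}1.npz",**c)
    p=proj(c,[431,-298,120])[0];print(p)
    x,y=[int(v) for v in p];x=max(0,x-50);y=max(0,y-45)
    a=cv2.resize(c["img"][y:y+90,x:x+100],None,fx=4,fy=4,interpolation=cv2.INTER_CUBIC);print(x,y)
    o=a if n=="top" else np.hstack([o[:360],a[:360]])
cv2.imwrite("pics/c4.png",o[:, :800])
# hover 100 mm out of slope over long carrier
z=np.array([np.sin(.5585),0,-np.cos(.5585)])
n=np.array([np.sin(.5585)*np.sin(1.534),-np.sin(.5585)*np.cos(1.534),-np.cos(.5585)])
g=np.array([548,76.5,94])
go(s,g-n*(70+9),1.534,.5585)
E
```

```text
[-7.29456924e-01  1.59050387e-01 -3.52547726e-01  1.04750771e+00
  2.64072189e-05  1.16532033e+00] 22.13448752719479 3.2667
[434.81091775 280.08602999]
384 235
[354.23196743 152.39615768]
304 107
tcp target [477.6  79.1 206.8] 
shift in present axes mm [374.88 -80.47  13.47] 
turn [-0.5446  0.0861 -0.2778] 
shift in new axes [382.22  16.21  29.06]
```

View pics/c4.png

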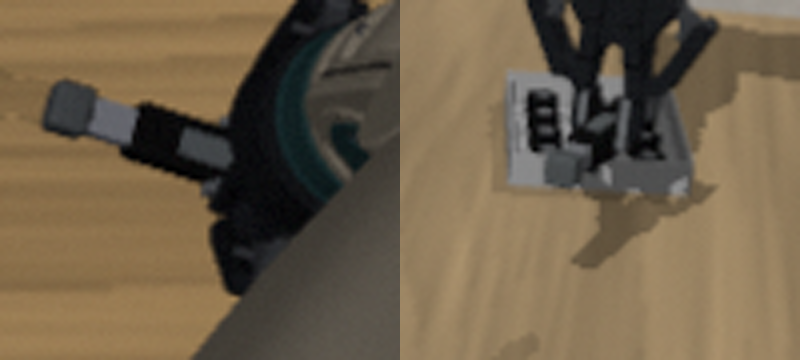

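Call:
jog_arm([
  [0.015,0.0312,-0.0067,0,0,0,0],
  [0.015,0.0312,-0.0067,0,0,0,0],
  [0.015,0.0312,-0.0067,0,0,0,0],
  [0.015,0.0312,-0.0067,0,0,0,0],
  [0.015,0.0312,-0.0067,0,0,0,0],
  [0.015,0.0312,-0.0067,0,0,0,0],
  [0.015,0.0312,-0.0067,0,0,0,0],
  [0.015,0.0312,-0.0067,0,0,0,0],
  [0.015,0.0312,-0.0067,0,0,0,0],
  [0.015,0.0312,-0.0067,0,0,0,0],
  [0.015,0.0312,-0.0067,0,0,0,0],
  [0.015,0.0312,-0.0067,0,0,0,0],
  [0.015,0,0,0,-0.091,0.0144,-0.0463],
  [0.015,0,0,0,-0.091,0.0144,-0.0463],
  [0.015,0,0,0,-0.091,0.0144,-0.0463],
  [0.015,0,0,0,-0.091,0.0144,-0.0463],
  [0.015,0,0,0,-0.091,0.0144,-0.0463],
  [0.015,0,0,0,-0.091,0.0144,-0.0463],
  [0.015,0,0,0,0,0,0],
  [0.015,0,0,0,0,0,0],
])

```text
time_s: 5.03
eef_pos: [470.9, 81.0, 212.6]
eef_rot: [1.952, 1.876, 0.529]
wrist_force: [-0.2, 0.6, -0.9]
grip_width: 22.0
finger_force: 89.1
```

```bash
cat >> h.py <<'E'
def nvec(psi,t): return np.array([np.sin(t)*np.sin(psi),-np.sin(t)*np.cos(psi),-np.cos(t)])
E
python3 - <<'E'
from h import *
from station import arm,camera
s=arm.read_state();print(s["joint_pos"],s["grip_width"],s["time_s"],s["eef_rot"])
g=np.array([548,76.5,94])
go(s,g-nvec(1.534,.5585)*(70+9),1.534,.5585)
for n in("top","side"):
    c=camera(n);cv2.imwrite(f"pics/{n}2.png",c["img"]);np.savez(f"pics/{n}2.npz",**c)
R=Ro.from_rotvec(s["eef_rot"]).as_matrix();ax=s["eef_pos"]+R[:,2]*63
o=[]
for n in("top","side"):
    c=dict(np.load(f"pics/{n}2.npz"));p=proj(c,[ax,ax+R[:,0]*76,ax-R[:,0]*76]);print(n,p.round(1))
    m=p.mean(0);x,y=[int(v) for v in m];x-=50;y-=50;print("crop origin",x,y)
    a=cv2.resize(c["img"][y:y+110,x-0:x+100],None,fx=4,fy=4,interpolation=cv2.INTER_CUBIC);o.append(a[:440])
cv2.imwrite("pics/c5.png",np.clip(np.hstack(o)*1.4,0,255))
E
```

```text
[ 0.05390842 -0.16684736 -0.81104418  0.38589522 -0.04105684  1.65333357] 21.986710144268574 5.0333 [1.95222895 1.87564464 0.52892009]
tcp target [477.6  79.1 206.8] 
shift in present axes mm [-1.71  2.8   8.46] 
turn [-0.0164 -0.0057 -0.0048] 
shift in new axes [-1.68  2.65  8.52]
top [[225.5 238.9]
 [182.9 237.7]
 [267.9 240.2]]
crop origin 175 188
side [[310.6 200.9]
 [303.3 219.5]
 [316.8 184.9]]
crop origin 260 151[ WARN:0@1.142] global loadsave.cpp:1063 imwrite_ Unsupported depth image for selected encoder is fallbacked to CV_8U.
```

View pics/c5.png

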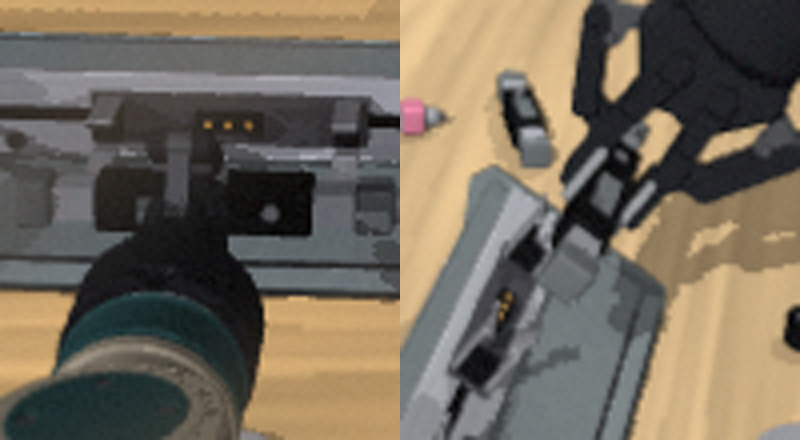

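The probe is held square, with its grip centre at top (226,238.7) against a predicted (225.5,238.9). The carrier's pin centre is at (231.6,219.1), the same as before. I'm closing to just above the flares.

Call:
jog_arm([
  [0.015,0,0,0,-0.0164,-0.0057,-0.0048],
  [0.015,-0.0007,0.0026,0.006,0,0,0],
  [0.015,0,0,0.01,0,0,0],
  [0.015,0,0,0.01,0,0,0],
  [0.015,0,0,0.01,0,0,0],
  [0.015,0,0,0.008,0,0,0],
  [0.015,0,0,0,0,0,0],
  [0.015,0,0,0,0,0,0],
  [0.015,0,0,0,0,0,0],
])

```text
time_s: 5.88
eef_pos: [500.6, 79.6, 180.7]
eef_rot: [1.93, 1.862, 0.543]
wrist_force: [-0.3, 0.5, -2.2]
grip_width: 21.9
finger_force: 89.4
```

```bash
python3 - <<'E'
from h import *
from station import arm
s=arm.read_state();print(s["wrist_force"],s["torque"],s["dq"].round(3))
g=np.array([548,77.5,94])
go(s,g-nvec(1.534,.5585)*9,1.534,.5585)
E
```

```text
[-0.27905693  0.50502997 -2.20095935] [0.06259729 0.73714629 0.00843249] [ 0.    -0.013 -0.001  0.     0.002 -0.001]
tcp target [514.6  78.7 147.4] 
shift in present axes mm [-0.37 -6.06 35.62] 
turn [ 0.0087 -0.0007  0.0007] 
shift in new axes [-0.35 -5.75 35.67]
```

Call:
jog_arm([
  [0.015,0,-0.005,0,0.008,0,0],
  [0.015,0,0,0,0,0,0],
  [0.015,0,0,0,0,0,0],
  [0.015,0,0,0,0,0,0],
  [0.015,0,0,0,0,0,0],
  [0.015,0,0,0,0,0,0],
])

```text
time_s: 6.38
eef_pos: [496.2, 79.7, 178.2]
eef_rot: [1.935, 1.867, 0.537]
wrist_force: [0.5, -0.7, -2.1]
grip_width: 22.2
finger_force: 89.3
```

```bash
python3 - <<'E'
from h import *
from station import arm
s=arm.read_state();print(s["wrist_force"],s["torque"],s["dq"].round(3))
g=np.array([548,77.5,94])
go(s,g-nvec(1.534,.5585)*9,1.534,.5585)
E
```

```text
[ 0.45025468 -0.73838023 -2.09198696] [-0.01244533  0.74085914  0.01131668] [-0.001  0.003  0.001  0.001 -0.     0.001]
tcp target [514.6  78.7 147.4] 
shift in present axes mm [-0.37 -0.72 35.84] 
turn [ 0.0014 -0.0007  0.0008] 
shift in new axes [-0.34 -0.67 35.84]
```

Call:
jog_arm([
  [0.015,-0.0003,-0.0007,0.005,0,0,0],
  [0.015,0,0,0.005,0,0,0],
  [0.015,0,0,0.004,0,0,0],
  [0.015,0,0,0,0,0,0],
  [0.015,0,0,0,0,0,0],
  [0.015,0,0,0,0,0,0],
], grip_force=110)

```text
time_s: 6.88
eef_pos: [502.8, 79.1, 165.0]
eef_rot: [1.936, 1.867, 0.535]
wrist_force: [2.5, -0.3, -5.2]
grip_width: 21.3
finger_force: 112.2
```

```bash
cat > f.py <<'E'
from h import *
from station import arm
import sys
s=arm.read_state();psi,t=1.534,.5585
R=Ro.from_rotvec(s["eef_rot"]).as_matrix()
print("F tool",(R.T@s["wrist_force"]).round(1),"M tool",(R.T@s["torque"]).round(2),s["dq"].round(3),s["grip_width"])
g=np.array([float(v) for v in sys.argv[1:4]])
go(s,g-nvec(psi,t)*9,psi,t)
E
python3 f.py 548 77.5 94; python3 - <<'E'
from h import *
from station import camera
o=[]
for n,x,y in(("top",175,188),("side",250,180)):
    c=camera(n);cv2.imwrite(f"pics/{n}3.png",c["img"]);np.savez(f"pics/{n}3.npz",**c)
    o.append(cv2.resize(c["img"][y:y+100,x:x+100],None,fx=4,fy=4,interpolation=cv2.INTER_CUBIC))
cv2.imwrite("pics/c6.png",np.clip(np.hstack(o)*1.4,0,255).astype('uint8'))
E
```

```text
F tool [-0.2 -0.6  5.8] M tool [0.74 0.   0.01] [ 0.    -0.003  0.001  0.003 -0.001  0.001] 21.27908275121198
tcp target [514.6  78.7 147.4] 
shift in present axes mm [ 0.04  0.72 21.13] 
turn [-0.0003 -0.0005  0.0008] 
shift in new axes [ 0.05  0.71 21.13]
```

View pics/c6.png

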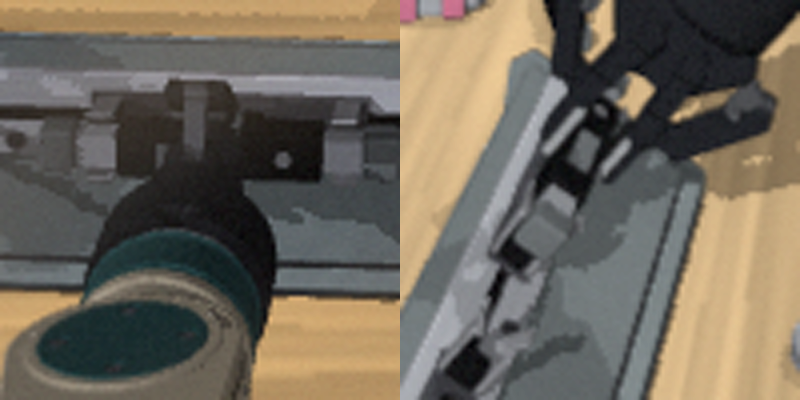

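The picture shows the long probe over its clips, with the waists centred in both (left jaws about 78–115, right 333–368). I'm pressing.

Call:
jog_arm([
  [0.015,0,0.0006,0.002,0,0,0],
  [0.015,0,0,0.002,0,0,0],
  [0.015,0,0,0.002,0,0,0],
  [0.015,0,0,0.002,0,0,0],
  [0.015,0,0,0.002,0,0,0],
  [0.015,0,0,0.002,0,0,0],
  [0.015,0,0,0.002,0,0,0],
  [0.015,0,0,0,0,0,0],
  [0.015,0,0,0,0,0,0],
])

```text
time_s: 7.73
eef_pos: [510.4, 79.0, 153.6]
eef_rot: [1.936, 1.868, 0.536]
wrist_force: [-0.1, -0.2, -3.9]
grip_width: 21.4
finger_force: 112.5
```

```bash
python3 f.py 548 77.5 94
```

```text
F tool [-0.2 -2.1  3.3] M tool [ 1.03  0.03 -0.08] [-0.     0.     0.003  0.003  0.    -0.001] 21.423941567258428
tcp target [514.6  78.7 147.4] 
shift in present axes mm [-0.14  0.34  7.48] 
turn [-0.0005 -0.001   0.001 ] 
shift in new axes [-0.13  0.34  7.48]
```

Call:
jog_arm([
  [0.015,0,0.0003,0.002,0,0,0],
  [0.015,0,0,0.002,0,0,0],
  [0.015,0,0,0.0015,0,0,0],
  [0.015,0,0,0.001,0,0,0],
  [0.015,0,0,0,0,0,0],
  [0.015,0,0,0,0,0,0],
  [0.015,0,0,0,0,0,0],
])

```text
time_s: 8.32
eef_pos: [513.2, 78.9, 150.7]
eef_rot: [1.934, 1.867, 0.536]
wrist_force: [-32.4, -0.3, 34.3]
grip_width: 21.6
finger_force: 119.4
```

```bash
python3 f.py 548 77.5 94
```

```text
F tool [ -1.5  -9.2 -46.3] M tool [ 2.39 -0.31 -0.07] [ 0.001 -0.    -0.    -0.     0.001 -0.001] 21.5500065823787
tcp target [514.6  78.7 147.4] 
shift in present axes mm [-0.11 -0.56  3.55] 
turn [ 0.0013 -0.0001  0.0016] 
shift in new axes [-0.11 -0.55  3.55]
```

Call:
jog_arm([
  [0.015,0,0,0.0005,0,0,0],
  [0.015,0,0,0.0005,0,0,0],
  [0.015,0,0,0,0,0,0],
  [0.015,0,0,0,0,0,0],
])

```text
time_s: 8.65
eef_pos: [513.3, 78.9, 150.6]
eef_rot: [1.934, 1.867, 0.536]
wrist_force: [-42.1, -0.2, 47.6]
grip_width: 21.5
finger_force: 121.5
```

```bash
python3 f.py 548 77.5 94;  python3 - <<'E'
from h import *
from station import camera
o=[]
for n,x,y in(("top",175,188),("side",250,180)):
    c=camera(n);cv2.imwrite(f"pics/{n}4.png",c["img"]);np.savez(f"pics/{n}4.npz",**c)
    o.append(cv2.resize(c["img"][y:y+100,x:x+100],None,fx=4,fy=4,interpolation=cv2.INTER_CUBIC))
cv2.imwrite("pics/c7.png",np.clip(np.hstack(o)*1.4,0,255).astype('uint8'))
E
```

```text
F tool [ -1.8 -10.3 -62.7] M tool [ 2.87 -0.4  -0.06] [-0.001 -0.001 -0.     0.001  0.    -0.   ] 21.534472433629936
tcp target [514.6  78.7 147.4] 
shift in present axes mm [-0.14 -0.53  3.39] 
turn [0.0015 0.0002 0.0017] 
shift in new axes [-0.14 -0.52  3.39]
```

View pics/c7.png

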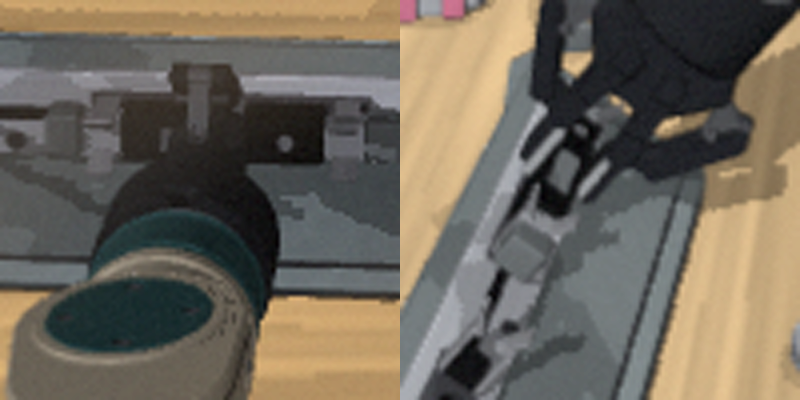

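Hard stop: 16 N for 0.2 mm, with both jaws over the waists in the picture. I'm backing the press off, opening and withdrawing.

Call:
jog_arm([
  [0.015,0,0,-0.0015,0,0,0],
  [0.015,0,0,-0.0015,0,0,0],
  [0.03,0,0,0,0,0,0],
  [0.045,0,0,0,0,0,0],
  [0.045,0,0,0,0,0,0],
  [0.045,0,0,0,0,0,0],
  [0.045,0,0,-0.01,0,0,0],
  [0.045,0,0,-0.02,0,0,0],
  [0.045,0,0,-0.03,0,0,0],
  [0.045,0,0,-0.03,0,0,0],
  [0.045,0,0,-0.03,0,0,0],
  [0.045,0,0,0,0,0,0],
  [0.045,0,0,0,0,0,0],
  [0.045,0,0,0,0,0,0],
])

```text
time_s: 9.92
eef_pos: [450.2, 81.1, 252.1]
eef_rot: [1.935, 1.867, 0.537]
wrist_force: [0.9, -0.3, -0.9]
grip_width: 45.2
finger_force: 0.0
```

```bash
python3 - <<'E'
from h import *
from station import arm,camera
s=arm.read_state();print(s["wrist_force"],s["joint_pos"])
go(s,[609.8,-288,21],1.935)
go(s,[609.8,-288,121],1.935)
E
```

```text
[ 0.93794204 -0.29869179 -0.92017424] [ 0.06141506 -0.26995785 -0.79687486  0.48615128 -0.05140055  1.65339698]
tcp target [ 609.8 -288.    75. ] 
shift in present axes mm [-363.14   52.35  241.74] 
turn [ 0.5523  0.1118 -0.3895] 
shift in new axes [-401.7    17.69  177.12]
tcp target [ 609.8 -288.   175. ] 
shift in present axes mm [-363.11  105.46  157.01] 
turn [ 0.5523  0.1118 -0.3895] 
shift in new axes [-401.7    17.69   77.12]
```

Call:
jog_arm([
  [0.06,0,0,0,0.092,0.0186,-0.0649],
  [0.06,0,0,0,0.092,0.0186,-0.0649],
  [0.06,0,0,0,0.092,0.0186,-0.0649],
  [0.06,0,0,0,0.092,0.0186,-0.0649],
  [0.06,0,0,0,0.092,0.0186,-0.0649],
  [0.06,0,0,0,0.092,0.0186,-0.0649],
  [0.06,-0.0335,0.0015,0.0064,0,0,0],
  [0.06,-0.0335,0.0015,0.0064,0,0,0],
  [0.06,-0.0335,0.0015,0.0064,0,0,0],
  [0.06,-0.0335,0.0015,0.0064,0,0,0],
  [0.06,-0.0335,0.0015,0.0064,0,0,0],
  [0.06,-0.0335,0.0015,0.0064,0,0,0],
  [0.06,-0.0335,0.0015,0.0064,0,0,0],
  [0.06,-0.0335,0.0015,0.0064,0,0,0],
  [0.06,-0.0335,0.0015,0.0064,0,0,0],
  [0.06,-0.0335,0.0015,0.0064,0,0,0],
  [0.06,-0.0335,0.0015,0.0064,0,0,0],
  [0.06,-0.0335,0.0015,0.0064,0,0,0],
  [0.06,0,0,0,0,0,0],
  [0.06,0,0,0,0,0,0],
])

```text
time_s: 11.58
eef_pos: [609.6, -289.8, 171.5]
eef_rot: [-1.783, -2.581, 0.001]
wrist_force: [-0.7, 0.3, 0.2]
grip_width: 59.9
finger_force: 0.0
```

Call:
jog_arm([
  [0.06,0,0,0,0,0,0],
  [0.06,0,0,0,0,0,0],
])

```text
time_s: 11.75
eef_pos: [609.2, -287.1, 174.0]
eef_rot: [-1.78, -2.585, 0.0]
wrist_force: [-0.8, 0.3, 0.6]
grip_width: 59.6
finger_force: 0.0
```

```bash
python3 - <<'E'
from h import *
from station import arm,camera
s=arm.read_state();print(s["eef_pos"],s["joint_pos"])
go(s,[609.8,-288,21],1.935)
c=camera("top");np.savez("pics/top5.npz",**c)
d=camera("side");np.savez("pics/side5.npz",**d)
a=cv2.resize(c["img"][188:268,165:285],None,fx=4,fy=4,interpolation=cv2.INTER_CUBIC)
b=cv2.resize(d["img"][180:260,250:330],None,fx=4,fy=4,interpolation=cv2.INTER_CUBIC)
e=cv2.resize(c["img"][170:230,370:450],None,fx=3,fy=3)
o=np.zeros((510,800,3),np.uint8);o[:320,:480]=a;o[:320,480:]=b;o[325:505,:240]=e
cv2.imwrite("pics/c8.png",np.clip(o*1.4,0,255).astype('uint8'))
E
```

```text
[ 609.18348186 -287.05711346  173.96787251] [-5.36312969e-01  4.48454308e-01 -6.67550604e-02  1.05851899e+00
  9.46434724e-05  6.69699671e-01]
tcp target [ 609.8 -288.    75. ] 
shift in present axes mm [-1.33  0.41 98.96] 
turn [-0.0017 -0.0024  0.0006] 
shift in new axes [-1.1   0.24 98.97]
```

View pics/c8.png

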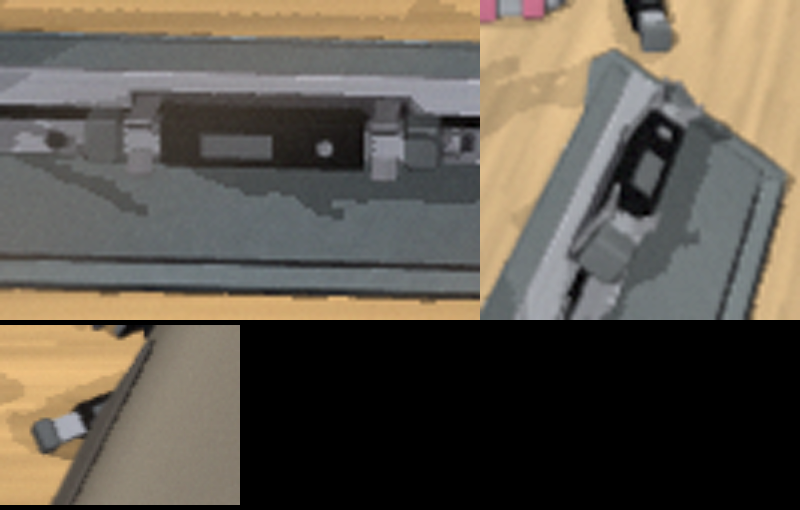

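The long probe lies level in both clips (grip at crop 160–365 × 105–168). I'm descending on the short probe.

Call:
jog_arm([
  [0.06,-0.001,0.0002,0.02,0,0,0],
  [0.06,0,0,0.02,0,0,0],
  [0.06,0,0,0.02,0,0,0],
  [0.06,0,0,0.02,0,0,0],
  [0.06,0,0,0.018,0,0,0],
  [0.06,0,0,0,0,0,0],
  [0.06,0,0,0,0,0,0],
  [0.06,0,0,0,0,0,0],
  [0.06,0,0,0,0,0,0],
])

```text
time_s: 12.6
eef_pos: [611.6, -289.4, 79.5]
eef_rot: [1.78, 2.585, 0.0]
wrist_force: [-0.2, -0.5, 0.7]
grip_width: 60.4
finger_force: 0.0
```

```bash
python3 - <<'E'
from h import *
from station import arm
s=arm.read_state();print(s["wrist_force"])
go(s,[609.8,-288,21],1.935)
# long probe seated check: project grip top-face corners for different seat heights
psi,t=1.534,.5585
y=np.array([np.cos(psi),np.sin(psi),0]);n=-nvec(psi,t);x=np.cross(y,n)
for cn,(ox,oy),k0 in(("top5",(165,188),0),("side5",(250,180),480)):
  c=dict(np.load(f"pics/{cn}.npz"))
  for dz in(0,4):
    P=[np.array([548,76.5,94])+x*a+y*b+n*(12+dz) for a,b in((12,48.5),(12,-48.5),(-12,-48.5),(-12,48.5))]
    print(cn,dz,((proj(c,P)-[ox,oy]+.4)*4+[k0,0]).round().tolist())
E
```

```text
[-0.16327815 -0.48232489  0.72224871]
tcp target [ 609.8 -288.    75. ] 
shift in present axes mm [ 1.98 -1.18  4.45] 
turn [0.0019 0.0027 0.0003] 
shift in new axes [ 1.96 -1.17  4.46]
top5 0 [[161.0, 117.0], [366.0, 123.0], [365.0, 170.0], [162.0, 164.0]]
top5 4 [[160.0, 120.0], [365.0, 126.0], [365.0, 173.0], [161.0, 168.0]]
side5 0 [[608.0, 196.0], [650.0, 105.0], [684.0, 130.0], [646.0, 223.0]]
side5 4 [[612.0, 191.0], [653.0, 100.0], [688.0, 125.0], [650.0, 218.0]]
```

Call:
jog_arm([
  [0.06,0.0015,-0.001,0.002,0,0,0],
  [0.05,0,0,0,0,0,0],
  [0.04,0,0,0,0,0,0],
  [0.03,0,0,0,0,0,0],
  [0.015,0,0,0,0,0,0],
  [0.015,0,0,0,0,0,0],
  [0.015,0,0,0,0,0,0],
  [0.015,0,0,0,0,0,0],
  [0.015,0,0,0,0,0,0],
  [0.015,0,0,0,0,0,0],
], grip_force=110)

```text
time_s: 13.43
eef_pos: [609.3, -288.2, 76.1]
eef_rot: [1.782, 2.586, -0.0]
wrist_force: [-1.3, 0.8, 4.9]
grip_width: 21.7
finger_force: 108.9
```

Call:
jog_arm([
  [0.015,0,0,-0.01,0,0,0],
  [0.015,0,0,-0.025,0,0,0],
  [0.015,0,0,-0.03,0,0,0],
  [0.015,0,0,-0.03,0,0,0],
  [0.015,0,0,-0.03,0,0,0],
  [0.015,0,0,-0.025,0,0,0],
  [0.015,0,0,0,0,0,0],
  [0.015,0,0,0,0,0,0],
  [0.015,0,0,0,0,0,0],
])

```text
time_s: 14.18
eef_pos: [608.2, -287.5, 224.1]
eef_rot: [-1.781, -2.585, 0.001]
wrist_force: [-0.0, -0.5, -2.2]
grip_width: 21.9
finger_force: 108.1
```

```bash
python3 - <<'E'
from h import *
from station import arm
s=arm.read_state();print(s["wrist_force"],s["joint_pos"],s["grip_width"])
go(s,np.array([554.9,271.5,94])-nvec(1.534,.5585)*(75+12),1.534,.5585)
E
```

```text
[-0.04356643 -0.47553327 -2.1977414 ] [-5.37610522e-01  4.08111973e-01 -1.48291812e-02  1.15021886e+00
 -2.21549604e-04  6.69096303e-01] 21.876742141086247
tcp target [480.2 274.2 213.6] 
shift in present axes mm [570.51  80.52  11.35] 
turn [-0.5529 -0.1133  0.39  ] 
shift in new axes [ 556.71 -131.51  -69.8 ]
```

Call:
jog_arm([
  [0.015,0.0285,0.004,-0.001,0,0,0],
  [0.015,0.0285,0.004,-0.001,0,0,0],
  [0.015,0.0285,0.004,-0.001,0,0,0],
  [0.015,0.0285,0.004,0,0,0,0],
  [0.015,0.0285,0.004,0,0,0,0],
  [0.015,0.0285,0.004,0,0,0,0],
  [0.015,0.0285,0.004,0,0,0,0],
  [0.015,0.0285,0.004,0,0,0,0],
  [0.015,0.0285,0.004,0,0,0,0],
  [0.015,0.0285,0.004,0,0,0,0],
  [0.015,0.0285,0.004,0,0,0,0],
  [0.015,0.0285,0.004,0,0,0,0],
  [0.015,0.0285,0.004,0,0,0,0],
  [0.015,0.0285,0.004,0,0,0,0],
  [0.015,0.0285,0.004,0,0,0,0],
  [0.015,0.0285,0.004,0,0,0,0],
  [0.015,0.0285,0.004,0,0,0,0],
  [0.015,0.0285,0.004,0,0,0,0],
  [0.015,0.0285,0.004,0,0,0,0],
  [0.015,0.0285,0.004,0,0,0,0],
])

```text
time_s: 15.85
eef_pos: [478.6, 273.8, 225.6]
eef_rot: [-1.781, -2.585, 0.007]
wrist_force: [-0.4, -0.3, -1.2]
grip_width: 21.5
finger_force: 108.1
```

Call:
jog_arm([
  [0.015,0,0,0,-0.092,-0.0189,0.065],
  [0.015,0,0,0,-0.092,-0.0189,0.065],
  [0.015,0,0,0,-0.092,-0.0189,0.065],
  [0.015,0,0,0,-0.092,-0.0189,0.065],
  [0.015,0,0,0,-0.092,-0.0189,0.065],
  [0.015,0,0,0,-0.092,-0.0189,0.065],
  [0.015,0,0,0,0,0,0],
  [0.015,0,0,0,0,0,0],
  [0.015,0,0,0,0,0,0],
  [0.015,0,0,0,0,0,0],
  [0.015,0,0,0,0,0,0],
  [0.015,0,0,0,0,0,0],
])

```text
time_s: 16.85
eef_pos: [481.8, 273.3, 228.9]
eef_rot: [1.935, 1.865, 0.535]
wrist_force: [1.0, 0.1, -1.0]
grip_width: 21.7
finger_force: 108.6
```

```bash
python3 - <<'E'
from h import *
from station import arm,camera
s=arm.read_state();print(s["joint_pos"],s["dq"].round(3))
go(s,np.array([554.9,271.5,94])-nvec(1.534,.5585)*(38+10),1.534,.5585)
R=Ro.from_rotvec(s["eef_rot"]).as_matrix();ax=s["eef_pos"]+R[:,2]*64
o=[]
for n,x,y in(("top",70,190),("side",215,195)):
    c=camera(n);np.savez(f"pics/{n}6.npz",**c)
    P=[ax+R[:,0]*b-R[:,2]*12+R[:,1]*e for b in(30.5,-30.5) for e in(12,-12)]
    print(n,((proj(c,P)-[x,y]+.4)*4).round().tolist())
    o.append(cv2.resize(c["img"][y:y+100,x:x+100],None,fx=4,fy=4,interpolation=cv2.INTER_CUBIC))
cv2.imwrite("pics/c9.png",np.clip(np.hstack(o)*1.4,0,255).astype('uint8'))
E
```

```text
[ 5.08555510e-01 -6.17089593e-04 -6.22141109e-01  4.57830798e-01
 -2.80044131e-01  2.04558072e+00] [ 0.001 -0.004 -0.008 -0.003 -0.003  0.003]
tcp target [500.9 273.5 180.5] 
shift in present axes mm [ 0.98 -9.58 51.15] 
turn [0.0014 0.0011 0.0002] 
shift in new axes [ 0.93 -9.51 51.16]
top [[100.0, 151.0], [105.0, 202.0], [243.0, 155.0], [247.0, 206.0]]
side [[264.0, 217.0], [313.0, 251.0], [299.0, 135.0], [344.0, 167.0]]
```

View pics/c9.png

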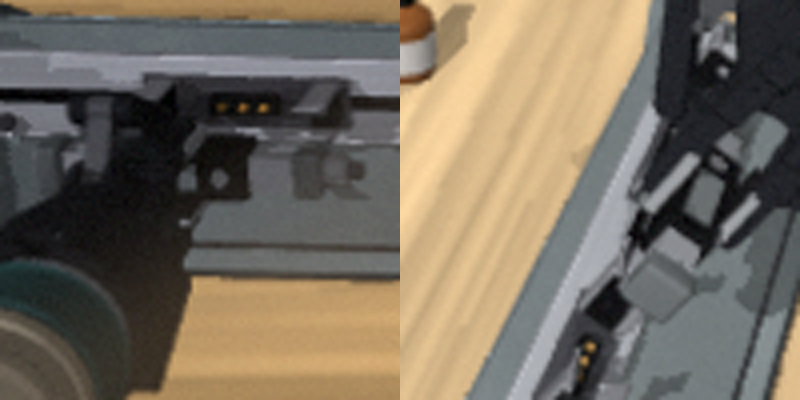

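```bash
python3 - <<'E'
from h import *
c=dict(np.load("pics/top0.npz"))
r=lambda a,b:(90+a/4-.4,195+(b-270)/4-.4)
for p in((62,396),(233,397),(441,402),(683,410)):print(w(c,r(*p),106).round(1))
E
```

```text
[538.7 312.4 106. ]
[537.4 232.5 106. ]
[534.  134.4 106. ]
[529.1  19.8 106. ]
```

The short grip's visible end is at crop (250,165), within about 1 mm of prediction. The carrier middle comes to y ≈ 272.7 from both pins and jaw tabs. I'm approaching.

Call:
jog_arm([
  [0.015,0.0029,-0.0095,0,0,0,0],
  [0.015,0,0,0.012,0,0,0],
  [0.015,0,0,0.012,0,0,0],
  [0.015,0,0,0.012,0,0,0],
  [0.015,0,0,0.01,0,0,0],
  [0.015,0,0,0.003,0,0,0],
  [0.015,0,0,0,0,0,0],
  [0.015,0,0,0,0,0,0],
  [0.015,0,0,0,0,0,0],
  [0.015,0,0,0,0,0,0],
  [0.015,0,0,0,0,0,0],
])

```text
time_s: 17.87
eef_pos: [498.9, 275.5, 182.5]
eef_rot: [1.934, 1.865, 0.536]
wrist_force: [0.3, 0.0, -1.1]
grip_width: 22.0
finger_force: 108.6
```

```bash
sed -i 's/(psi,t)\*9/(psi,t)*10/' f.py; python3 f.py 555 273.5 94
```

```text
F tool [ 0.1 -0.3  1.1] M tool [0.72 0.01 0.06] [-0.001  0.002 -0.001 -0.001 -0.    -0.001] 22.01598128696323
tcp target [521.1 274.7 148.3] 
shift in present axes mm [ 0.06  0.63 40.78] 
turn [0.0021 0.0006 0.0006] 
shift in new axes [4.000e-02 7.100e-01 4.078e+01]
```

Call:
jog_arm([
  [0.015,0,0.0007,0.005,0.002,0,0],
  [0.015,0,0,0.005,0,0,0],
  [0.015,0,0,0.005,0,0,0],
  [0.015,0,0,0.004,0,0,0],
  [0.015,0,0,0.002,0,0,0],
  [0.015,0,0,0.002,0,0,0],
  [0.015,0,0,0,0,0,0],
  [0.015,0,0,0,0,0,0],
])

```text
time_s: 18.53
eef_pos: [511.5, 274.9, 162.2]
eef_rot: [1.936, 1.868, 0.533]
wrist_force: [-0.6, 1.2, -2.0]
grip_width: 21.6
finger_force: 108.5
```

```bash
python3 f.py 555 273.5 94
```

```text
F tool [ 1.1 -1.6  1.4] M tool [ 0.81  0.25 -0.05] [ 0.    -0.002  0.001  0.005 -0.001 -0.093] 21.630195470095963
tcp target [521.1 274.7 148.3] 
shift in present axes mm [ 0.19  0.83 16.89] 
turn [-0.0016  0.0008  0.0008] 
shift in new axes [ 0.18  0.8  16.9 ]
```

Call:
jog_arm([
  [0.015,0,0.0008,0.002,0,0,0],
  [0.015,0,0,0.002,0,0,0],
  [0.015,0,0,0.002,0,0,0],
  [0.015,0,0,0.002,0,0,0],
  [0.015,0,0,0.002,0,0,0],
  [0.015,0,0,0,0,0,0],
  [0.015,0,0,0,0,0,0],
  [0.015,0,0,0,0,0,0],
])

```text
time_s: 19.2
eef_pos: [517.1, 274.4, 153.9]
eef_rot: [1.937, 1.868, 0.532]
wrist_force: [-0.3, 0.9, -3.5]
grip_width: 21.9
finger_force: 108.3
```

```bash
python3 f.py 555 273.5 94
```

```text
F tool [ 0.9 -2.1  2.8] M tool [ 0.99  0.23 -0.03] [-0.    -0.     0.001 -0.001 -0.003  0.06 ] 21.94341555060569
tcp target [521.1 274.7 148.3] 
shift in present axes mm [0.48 0.41 6.86] 
turn [-0.0022  0.0014  0.001 ] 
shift in new axes [0.47 0.39 6.86]
```

Call:
jog_arm([
  [0.015,0,0,0.002,0,0,0],
  [0.015,0,0,0.002,0,0,0],
  [0.015,0,0,0.002,0,0,0],
  [0.015,0,0,0.0015,0,0,0],
  [0.015,0,0,0,0,0,0],
  [0.015,0,0,0,0,0,0],
  [0.015,0,0,0,0,0,0],
])

```text
time_s: 19.78
eef_pos: [520.8, 274.3, 149.4]
eef_rot: [1.935, 1.867, 0.533]
wrist_force: [-14.5, -1.6, 14.3]
grip_width: 21.5
finger_force: 111.9
```

```bash
python3 f.py 555 273.5 94
```

```text
F tool [ -2.2  -4.7 -19.8] M tool [ 1.6  -0.45 -0.  ] [ 0.     0.001  0.001  0.002  0.    -0.   ] 21.539954007213836
tcp target [521.1 274.7 148.3] 
shift in present axes mm [ 0.46 -0.33  1.17] 
turn [-0.0004  0.0017  0.0013] 
shift in new axes [ 0.46 -0.33  1.17]
```

Call:
jog_arm([
  [0.015,0,0,0.001,0,0,0],
  [0.015,0,0,0.001,0,0,0],
  [0.015,0,0,0.001,0,0,0],
  [0.015,0,0,0,0,0,0],
  [0.015,0,0,0,0,0,0],
  [0.015,0,0,0,0,0,0],
])

```text
time_s: 20.28
eef_pos: [520.9, 274.3, 149.2]
eef_rot: [1.933, 1.867, 0.532]
wrist_force: [-36.8, -4.9, 39.9]
grip_width: 21.9
finger_force: 116.5
```

```bash
python3 f.py 555 273.5 94
```

```text
F tool [ -6.3  -9.9 -53.3] M tool [ 2.7  -1.29  0.15] [-0.001 -0.001  0.     0.    -0.001 -0.   ] 21.854767441044633
tcp target [521.1 274.7 148.3] 
shift in present axes mm [ 0.43 -0.3   0.85] 
turn [0.0002 0.002  0.0025] 
shift in new axes [ 0.43 -0.3   0.85]
```

Hard stop again (33 N for 0.3 mm, within 1 mm of the computed home height). I'm backing off, releasing and withdrawing.

Call:
jog_arm([
  [0.015,0,0,-0.0015,0,0,0],
  [0.015,0,0,-0.0015,0,0,0],
  [0.03,0,0,0,0,0,0],
  [0.045,0,0,0,0,0,0],
  [0.045,0,0,0,0,0,0],
  [0.045,0,0,0,0,0,0],
  [0.045,0,0,-0.01,0,0,0],
  [0.045,0,0,-0.02,0,0,0],
  [0.045,0,0,-0.03,0,0,0],
  [0.045,0,0,-0.03,0,0,0],
  [0.045,0,0,-0.03,0,0,0],
  [0.045,0,-0.03,-0.03,0,0,0],
  [0.045,0,-0.03,-0.03,0,0,0],
  [0.045,0,-0.03,-0.03,0,0,0],
  [0.045,0,0,0,0,0,0],
  [0.045,0,0,0,0,0,0],
  [0.045,0,0,0,0,0,0],
])

```text
time_s: 21.7
eef_pos: [336.6, 281.8, 279.2]
eef_rot: [1.935, 1.866, 0.536]
wrist_force: [0.9, 0.4, 0.3]
grip_width: 44.7
finger_force: 0.0
```

```bash
python3 - <<'E'
from h import *
from station import arm,camera
psi,t=1.534,.5585
y=np.array([np.cos(psi),np.sin(psi),0]);n=-nvec(psi,t);x=np.cross(y,n)
o=[]
for cn,ox,oy,sx,sy,k in(("top",75,188,130,70,6),("top",175,188,130,70,6),("side",225,195,100,130,3),):
  c=camera(cn);c["img"]
  a=cv2.resize(c["img"][oy:oy+sy,ox:ox+sx],None,fx=k,fy=k,interpolation=cv2.INTER_CUBIC)
  a=np.clip(a*1.4,0,255).astype('uint8');o.append(a)
  for m,h in(((548,76.5,94),48.5),((555,272.5,94),30.5)):
    P=[np.array(m)+x*e+y*b+n*12 for e,b in((12,h),(12,-h),(-12,-h),(-12,h))]
    print(cn,ox,((proj(c,P)-[ox,oy]+.4)*k).round().tolist())
# one sheet: 2 top crops at scale 3 + side
f=lambda a:cv2.resize(a,(480,258),interpolation=cv2.INTER_AREA)
s=np.zeros((520,790,3),np.uint8);s[:258,:480]=f(o[0]);s[262:520,:480]=f(o[1]);s[:390,490:790]=o[2]
cv2.imwrite("pics/c10.png",s);print("top crops shown x",480/780)
E
```

```text
top 75 [[781.0, 176.0], [1088.0, 184.0], [1088.0, 255.0], [783.0, 247.0]]
top 75 [[214.0, 162.0], [409.0, 167.0], [413.0, 238.0], [220.0, 233.0]]
top 175 [[181.0, 176.0], [488.0, 184.0], [488.0, 255.0], [183.0, 247.0]]
top 175 [[-386.0, 162.0], [-191.0, 167.0], [-187.0, 238.0], [-380.0, 233.0]]
side 225 [[171.0, 102.0], [202.0, 34.0], [228.0, 52.0], [199.0, 122.0]]
side 225 [[96.0, 269.0], [125.0, 204.0], [157.0, 227.0], [130.0, 293.0]]
top crops shown x 0.6153846153846154
```

View pics/c10.png

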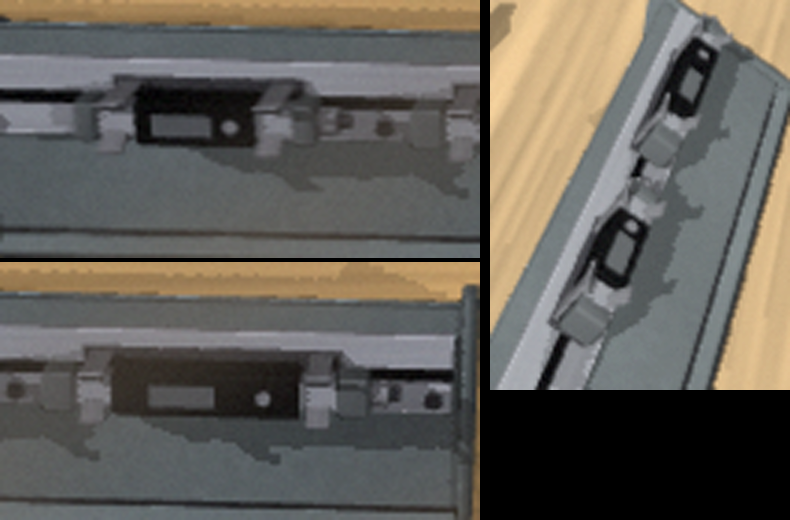

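Both grips match the projected home outlines: short corners at (137,143) and (253,146) against a predicted (135,143) and (254,146). The jaws are closed over all four waists, and the arm is clear.

```bash
python3 -c "
from station import arm
print(arm.hand_in())"
```

```text
the job is handed in; nothing more can be done
None
```

I pressed both probes into their own carriers to a hard stop, released them and handed the job in at about 22 s; the last pictures show all four clips closed, but no verdict came back.

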